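Prop the printing screen open on its stay

ROBOT

A 6-joint arm with a two-finger parallel gripper is mounted at the origin on the work surface; the furniture and walls round the work are solid. World frame = base frame: x ahead of the robot, y to its left, z up, the work surface at z = 0. Lengths are in m, angles in degrees, forces in N, time in s.
With the tool pointing down it reaches from about 0.275 to 0.875 m from the base axis. Payload 12.5 kg.
Tool frame: the origin (TCP) lies at the very end of the fingers, on their centre line; the grasp point (between the pads) lies 19 mm behind it (r.grip_point_offset is the z of the grasp point in the tool frame, in m); z points along the fingers, y is the line along which they close (so a half turn about z gives the same grasp; the last joint's range is limited). The gripper opens to 85 mm and grips with 20 to 120 N. Pads are 22 mm wide; open, the fingers measure 114 mm over their backs; the gripper's body (76 mm by 85 mm) begins 54 mm behind the grasp point. The pads swing forward as they close: fully open they stand 13 mm farther back than shut.
Start: joints at [71.413, 20.094, 94.641, -0, 65.266, -4.847], TCP at [0.131, 0.534, 0.194] pointing down, gripper open.
Joint ranges: [-157.81, 157.81], [-45, 120.19], [0.68, 151.7], [-89.99, 269.99], [4.06, 180], [-164.3, 164.3]. Speed limits (degrees/s): [127.2, 127.2, 159.86, 180, 180, 180].

INTERFACE

Orientations are given as a 3x3 rotation matrix whose columns are the frame's x, y, z axes.
In Python, from bench import monitor, imaging, ticket, r gives the robot as it stands. The module is installed in compiled form; this text tells all that it offers.
- The arm moves only by the shell command python3 -m creep 'ROWS' [OPENING]. ROWS is JSON, a list of rows, each a list of 6 numbers: the shift along the tool's x, y, z normalised to -1 to 1, where 1 is 0.1 m, then the turn, a rotation vector about the tool's x, y, z normalised to -1 to 1, where 1 is 45 degrees. In form: [[x, y, z, rx, ry, rz], ...]. A call has 1 to 10 rows; each row is the pose to reach, as a shift and turn from the pose commanded when the call began, along the tool's axes at that moment; what a row does not reach only later rows make up. A row lasts 1/8 s, in which the tool goes at most 62.5 mm and 10.7 degrees, less where a joint would pass 70% of its speed; a pose out of reach is approached as far as the arm can. A call with a number of a shift or a turn outside -1 to 1 is refused whole. A call with a gripper value outside its range is refused whole. OPENING is the closure in counts, from 0 (fully open) to 255 (shut), set as the call begins (- or left out, the last holds). The fingers move at their own pace and stop on an object; the grip force is fixed at half the most. Time passes only in rows, so rows that repeat a pose let the fingers close. It gives the time, the measured TCP pose, the force, the opening and the grip force at its end, in the units of the state.
- monitor.get_obs(): the state, without advancing time (a new reading comes with each control period).
- imaging.camera(name): name is "scene" or "top"; returns the picture (384x512x3 uint8, red, green, blue); there is no depth.
- imaging.camera_info(name): a dict with "mtx" (3x3 intrinsics, pixels), "R" (3x3) and "t" (3): a world point X has camera coordinates R X + t. Camera axes: x right, y down, z forward; pixel columns grow to the right and rows downward; lengths in m; the calibration is good to about 2 mm. A picture is of the moment at which its call begins. camera_info takes no time and is no camera call.
- ticket.close_job(): hands the job in; it is judged then, once.
The state is a dict: "clock": time; "q": joint angles; "qvel": joint speeds; "effort": joint torques, N m; "tcp_pos": TCP position; "tool_rot": TCP orientation; "contact_force": force on the tool from outside, world axes, zero at the start; "torque": the same for the moment, N m; "opening": finger opening in m; "grip_force": force on a finger pad.
Only numpy, scipy, OpenCV 4.12 (cv2) and the standard library are available. Lean on these libraries where they do the work, as an engineer would, in place of code of your own. Each camera call takes 0.05 s, during which the arm holds its last target. There are 200 camera calls.

TASK

The sheet under the small printing screen has to be changed, so prop the screen open: lift the hinged screen well up, flip the slotted stay beside it up to its stop, and lower the screen so that the pin on its side sits at the bottom of the stay's slot. Then let go, and leave the tools, jars and tape round the press where they are.

Things in the scene. Friction and masses are not known exactly. Their poses are not given: they have to be found in the camera images.
- press: small screen press, fixed to the table: plywood board 345 x 265 mm, top 22 mm above the table. Origin on the table under the board. Its x axis points from the open front (handle side) to the hinged back; y is parallel to the hinge and points to the side where the stay is; z up. The board runs from -175 to +170 mm along x, -120 to +145 mm along y
- screen (a joint): angle (rad) of the screen on its hinge: 0 flat, stop at 1.05 fully lifted, about 0.62 when propped. Wooden frame 232 mm deep, 200 mm wide, 22 mm thick with a mesh, 0.45 to 0.8 kg, hinged at the back. The hinge is stiff: the screen stays at whatever angle it is let go; about 8 N at the handle lifts it, 1 to 4 N pushes it down
- screen_hinge (a point): middle of the screen's hinge axis, 39 mm above the table; the axis runs along the press's y. The screen lies from it towards the press's -x and its front edge rises as it opens
- handle (a point): middle of the grip of the screen's wooden handle: a round peg 23 to 25 mm thick, 63 mm long, pointing forward from the middle of the front rail; 270 mm from the hinge axis along the screen, 22 mm above its mid-plane (61 mm above the table when flat, 39 above the board). Pinched from above with the fingers closing along the press's y, it turns in the fingers as the screen swings
- pin (a point): steel pin on the screen's side (+y of the press), 10 mm thick, parallel to the hinge, standing 30 mm out of the side rail and ending in an 18 mm head; this point is on its axis, in the plane of the stay, 190 mm from the hinge axis along the screen and 26 mm above the screen's mid-plane
- stay (a joint): angle (rad) of the stay on its pivot: 0 folded, lying along the board, pointing to the press's front (-x); pi/2 upright; stop at 1.80, leaning slightly back. Leave it at 1.70 to 1.80 for the pin to find the slot; the pin then draws it to 1.66. The pivot is a little stiff: the stay stays where it is left. It swings fully up only while the screen is at 0.8 or more, else its head meets the pin
- stay_pivot (a point): the stay's pivot, on the board's +y side, 44 mm above the table, 16 mm outside the screen's side; the axis is parallel to the press's y
- stay_grip (a point): point on the stay's middle line 98 mm from its pivot, just below the slotted head, the place to pinch it (grip lower and the head meets the gripper as it swings). Bar 12 mm thick (along the press's y), 20 mm wide; folded, its middle line is 44 mm above the table, 22 above the board. The lifted screen hangs close over the upright stay: come in slanting from the front, about 40 degrees from vertical
- stay_notch (a point): where the axis of the pin sits when it rests at the bottom of the stay's open slot: on the stay's middle line, 127 mm from the pivot. The slot is 13.6 mm wide and open at the free end; upright, the prong in front is long (its lip ends 18 mm beyond this point), the one behind, over which the pin comes down, is short (7 mm)
- squeegee_b: bystander: wooden squeegee; leave it in its place
- masking_tape: bystander: roll of masking tape; leave it in its place
- marker_a: bystander: black marker; leave it in its place
- ink_jar_tangerine: bystander: ink jar with an orange lid; leave it in its place
- ink_jar_black: bystander: ink jar with a black lid; leave it in its place
- ink_tub_lime: bystander: open tub of lime ink; leave it in its place
- brush_a: bystander: brush; leave it in its place

How it is judged:
By the outcome, as a careful person would: the job done as asked, in the order asked, and still so for the second after the job is handed in, with the robot touching nothing.
It also fails if it takes over 70 s, if anything falls off the work surface, if the arm or the gripper's body presses on something with over 40 N, if the wrist force passes 120 N, or if a joint passes its speed limit or range.

## Working session

There is one attempt and no reset: what is moved stays moved. The work goes in short steps, Python scripts to look and compute and a shell command to move; the robot and the scene stay as the last step left them, time stands still between calls to the robot, and variables do not carry over. Pictures are saved under pics/ and viewed, at most 10 in all, crops included, and the job is handed in when it is done.

```bash
mkdir -p pics
python3 - <<'E'
from bench import monitor, imaging, ticket, r
import cv2,numpy as np
np.set_printoptions(precision=4,suppress=True)
for n in("top","scene"):
    im=imaging.camera(n); cv2.imwrite(f"pics/{n}0.png",im[:,:,::-1])
    c=imaging.camera_info(n); print(n,c["mtx"],c["R"],c["t"],-np.array(c["R"]).T@c["t"])
o=monitor.get_obs(); print(o["clock"],o["tcp_pos"],o["tool_rot"],o["opening"],r.grip_point_offset)
E
```

```text
top [[480.4623   0.     255.2387]
 [  0.     480.4623 193.8395]
 [  0.       0.       1.    ]] [[ 0.3018 -0.9533 -0.0067]
 [-0.9132 -0.2871 -0.2891]
 [ 0.2737  0.0933 -0.9573]] [-0.0279  0.4918  1.7967] [-0.0341 -0.0531  1.8619]
scene [[387.6444   0.     262.8631]
 [  0.     387.6444 192.1333]
 [  0.       0.       1.    ]] [[ 0.7156 -0.6983  0.0156]
 [-0.4965 -0.5242 -0.6919]
 [ 0.4913  0.4874 -0.7218]] [-0.2732  0.3539  0.8971] [-0.0696 -0.4426  0.8967]
0.1 [0.1305 0.534  0.1933] [[-0.9714  0.2375 -0.0003]
 [ 0.2375  0.9714 -0.001 ]
 [ 0.0001 -0.001  -1.    ]] 0.08545164440626508 -0.0187
```

View pics/top0.png

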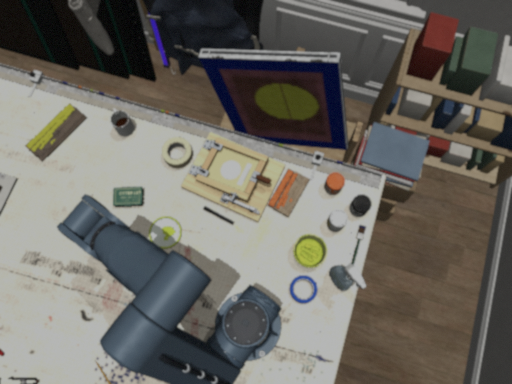

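View pics/scene0.png

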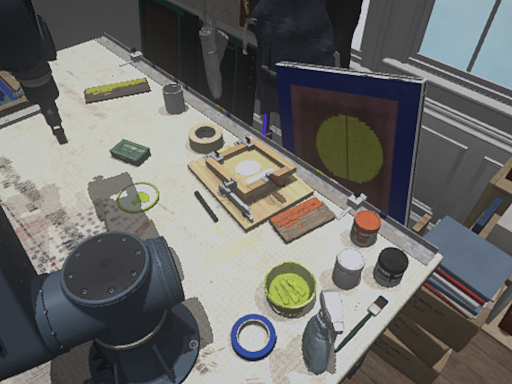

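The press is in the top view around (235,177) and in the scene view around (250,180), with the handle pointing right and the stay on the robot's side. I'll zoom in on both.

Run:
```python
import cv2,numpy as np
a=cv2.imread("pics/top0.png")[125:225,170:320]; b=cv2.imread("pics/scene0.png")[130:230,180:330]
v=lambda i:cv2.resize(i,None,fx=5.3,fy=5.3,interpolation=cv2.INTER_CUBIC)
cv2.imwrite("pics/c1.png",v(a)); cv2.imwrite("pics/c2.png",v(b))
```

```text
(no output)
```

View pics/c1.png

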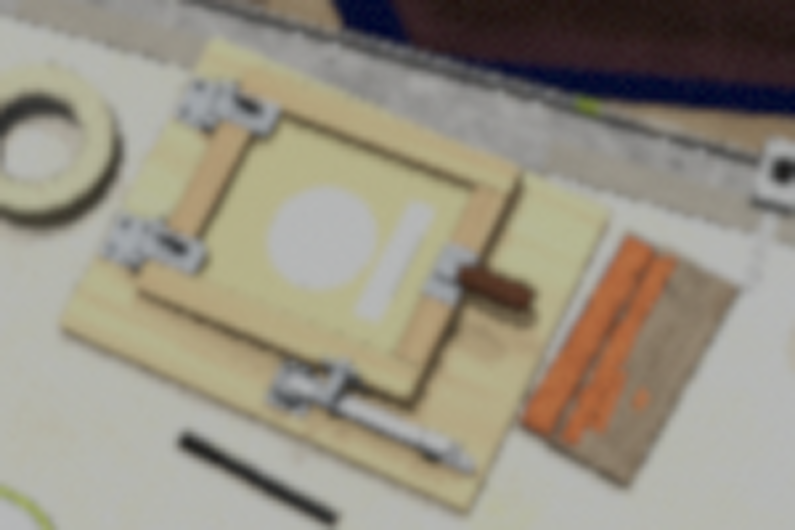

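View pics/c2.png

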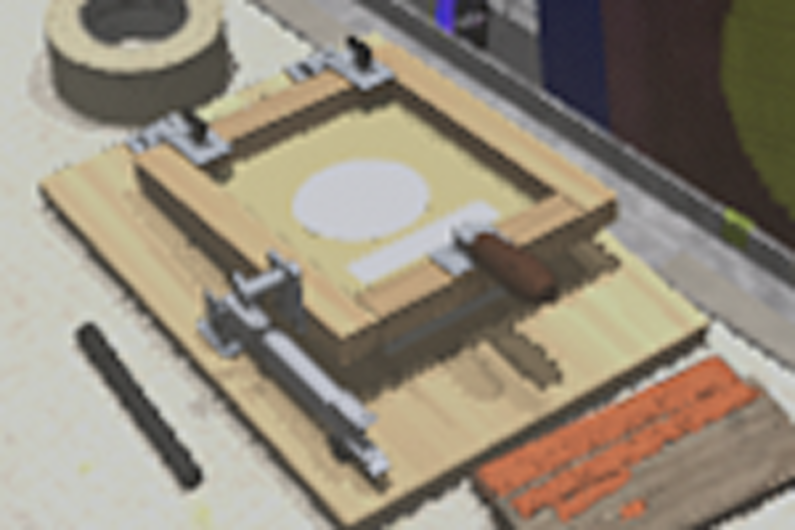

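Top crop: board corners at (207,40), (610,212), (467,512) and (60,330). The handle runs (465,272)→(532,300), the stay pivot is at about (295,385) and the stay tip at about (472,465). The pin head (340,372) sits over the stay. In the scene crop the same corners are at (372,35), (705,325), (345,525) and (40,190), and the handle runs (480,245)→(548,285).

```bash
cat > h.py <<'E'
import numpy as np
from scipy.optimize import least_squares
from bench import imaging, monitor, r
np.set_printoptions(precision=4,suppress=True)
C={n:{k:np.array(v,float) for k,v in imaging.camera_info(n).items() if k in("mtx","R","t")} for n in("top","scene")}
def proj(n,X):
    c=C[n]; p=(np.atleast_2d(X)@c["R"].T+c["t"])@c["mtx"].T; return p[:,:2]/p[:,2:]
def ray(n,uv):
    c=C[n]; o=-c["R"].T@c["t"]; d=c["R"].T@np.linalg.solve(c["mtx"],[*uv,1]); return o,d/np.linalg.norm(d)
def plane(n,uv,z):
    o,d=ray(n,uv); return o+d*(z-o[2])/d[2]
def tri(a,b):
    (o1,d1),(o2,d2)=ray("top",a),ray("scene",b)
    s=np.linalg.lstsq(np.c_[d1,-d2],o2-o1,rcond=None)[0]
    p,q=o1+s[0]*d1,o2+s[1]*d2; return (p+q)/2,np.linalg.norm(p-q)
T=lambda u,v:np.array([u/5.3+170,v/5.3+125])
S=lambda u,v:np.array([u/5.3+180,v/5.3+130])
E
python3 - <<'E'
from h import *
L=np.array([[.170,-.120,.022],[-.175,-.120,.022],[-.175,.145,.022],[.170,.145,.022]])
t=np.array([T(207,40),T(610,212),T(467,512),T(60,330)]); s=np.array([S(372,35),S(705,325),S(345,525),S(40,190)])
def W(p,X): c,q=np.cos(p[2]),np.sin(p[2]); R=np.array([[c,-q,0],[q,c,0],[0,0,1]]); return np.atleast_2d(X)@R.T+[p[0],p[1],0]
f=least_squares(lambda p:np.r_[(proj("top",W(p,L))-t).ravel()*1.2,(proj("scene",W(p,L))-s).ravel()],[.5,.1,1.2])
p=f.x; print(p,np.degrees(p[2])); print(f.fun.reshape(2,4,2))
for n,q in(("top",t),("scene",s)):
    print(n,[plane(n,x,.022)[:2].round(4).tolist() for x in q])
c,q=np.cos(p[2]),np.sin(p[2]); R=np.array([[c,-q,0],[q,c,0],[0,0,1]])
inv=lambda X:(np.array(X)-[p[0],p[1],0])@R
for nm,a,b in [("hbutt",T(465,272),S(480,245)),("htip",T(532,300),S(548,285)),("pivot",T(292,385),S(215,315)),("staytip",T(472,466),S(380,470)),("pinhead",T(340,375),S(240,285)),("fr near corner",T(408,395),S(345,340)),("fr far",T(520,178),S(617,200))]:
    X,e=tri(a,b); print(nm,X,e,"press",inv(X))
np.save("p.npy",p)
E
```

```text
[0.5505 0.2326 1.4444] 82.75775310454382
[[[ 1.3652 -0.342 ]
  [ 1.1702 -0.2898]
  [ 0.9428  0.895 ]
  [-0.4604  0.1492]]

 [[-0.5088 -1.3651]
  [ 0.6355 -1.0278]
  [-0.2539  0.5868]
  [-2.261  -1.7685]]]
top [[0.6884, 0.3902], [0.6453, 0.0473], [0.3866, 0.0811], [0.4291, 0.4182]]
scene [[0.6869, 0.379], [0.6426, 0.0423], [0.3866, 0.0783], [0.4283, 0.4073]]
hbutt [0.5421 0.1322 0.0915] 0.0016763640709527862 press [-0.1006 -0.0043  0.0915]
htip [0.5343 0.0764 0.1045] 0.0038742408156342205 press [-0.157  -0.0036  0.1045]
pivot [0.4335 0.2359 0.0355] 0.007951287970205934 press [-0.0115  0.1165  0.0355]
staytip [0.4193 0.0868 0.0335] 0.0018654571154715846 press [-0.1612  0.1118  0.0335]
pinhead [0.4318 0.1987 0.0909] 0.018982760272051407 press [-0.0485  0.1135  0.0909]
fr near corner [0.4469 0.1444 0.0724] 0.0022015993951795235 press [-0.1005  0.0917  0.0724]
fr far [0.6324 0.114  0.08  ] 0.0066566068960226205 press [-0.1073 -0.0962  0.08  ]
```

Run:
```python
from h import *
import cv2
out=[]
for n,(x0,y0,x1,y1) in (("top",(170,125,320,225)),("scene",(180,130,330,230))):
    im=cv2.imread(f"pics/{n}0.png")[y0:y1,x0:x1]; im=cv2.resize(im,None,fx=5.3,fy=5.3,interpolation=cv2.INTER_CUBIC)
    hsv=cv2.cvtColor(im,cv2.COLOR_BGR2HSV)
    m=cv2.inRange(hsv,(12,45,80),(35,255,255)); m=cv2.morphologyEx(m,cv2.MORPH_OPEN,np.ones((9,9)))
    m=cv2.morphologyEx(m,cv2.MORPH_CLOSE,np.ones((25,25)))
    cs=cv2.findContours(m,cv2.RETR_EXTERNAL,cv2.CHAIN_APPROX_NONE)[0]; c=max(cs,key=cv2.contourArea)
    h=cv2.convexHull(c)
    print(n,cv2.contourArea(c),cv2.approxPolyDP(h,14,True).reshape(-1,2).tolist())
    cv2.drawContours(im,[c],-1,(255,0,255),1); out.append(cv2.resize(im,(640,426)))
cv2.imwrite("pics/m.png",cv2.resize(np.vstack(out),None,fx=.7,fy=.7))
```

```text
top 136802.0 [[209, 46], [605, 216], [467, 511], [62, 328]]
scene 170826.0 [[378, 36], [613, 190], [707, 327], [372, 529], [334, 529], [42, 180]]
```

View pics/m.png

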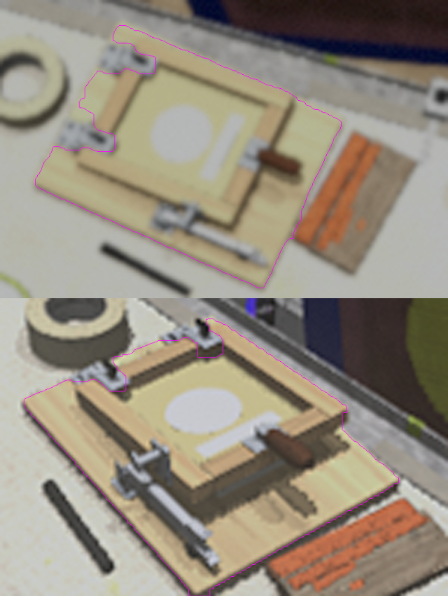

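```bash
cat >> h.py <<'E'
def Rz(a): c,q=np.cos(a),np.sin(a); return np.array([[c,-q,0],[q,c,0],[0,0,1]])
def W(p,X): return np.atleast_2d(X)@Rz(p[2]).T+[p[0],p[1],0]      # press -> world
def scr(hx,th,a,n,y):  # a along screen from hinge, n above mid-plane
    c,s=np.cos(th),np.sin(th); return np.array([hx-a*c+n*s,y,.039+a*s+n*c])
E
python3 - <<'E'
from h import *
L=np.array([[.170,-.120,.022],[-.175,-.120,.022],[-.175,.145,.022],[.170,.145,.022]])
t=np.array([T(207,41),T(609,214),T(467,513),T(60,330),T(465,272),T(532,299),T(408,393),T(520,178),T(292,385)])
s=np.array([S(376,35),S(707,325),S(345,526),S(40,185),S(480,245),S(548,283),S(347,340),S(617,200),S(220,315)])
w=np.array([1,1,1,1,.6,.8,.7,.7,.3])[:,None]
def pts(p):
    hx,th,yc,fr=p[3:7]
    q=[scr(hx,th,.2385,.022,yc),scr(hx,th,.3015,.022,yc),scr(hx,th,fr,.011,yc+.1),scr(hx,th,fr,.011,yc-.1),[hx-.1508,yc+.116,.044]]
    return W(p,np.vstack([L,q]))
def F(p): P=pts(p); return np.r_[((proj("top",P)-t)*w*1.3).ravel(),((proj("scene",P)-s)*w).ravel(),(p[6]-.232)/.01,p[5]/.01]
f=least_squares(F,[.55,.23,1.44,.135,.12,0,.232],loss="soft_l1"); p=f.x
print(p,np.degrees(p[2]));P=pts(p);print((proj("top",P)-t).round(2).tolist());print((proj("scene",P)-s).round(2).tolist())
np.save("p.npy",p)
print("handle",W(p,scr(p[3],p[4],.27,.022,p[5])),"hinge",W(p,[p[3],p[5],.039]))
E
```

```text
[ 0.5504  0.2324  1.4423  0.1376  0.1238 -0.0045  0.2438] 82.63734485759102
[[1.26, -0.48], [1.22, -0.48], [0.71, 0.65], [-0.38, 0.06], [-1.14, -0.16], [0.89, 0.51], [0.29, 0.81], [0.62, -2.58], [0.07, -0.79]]
[[-1.14, -1.33], [0.24, -0.88], [-0.41, 0.45], [-2.21, -0.87], [-0.6, -0.53], [-0.2, 2.43], [-1.46, -0.61], [0.08, -1.51], [1.74, -2.68]]
handle [[0.5385 0.1053 0.0942]] hinge [[0.5725 0.3683 0.039 ]]
```

```bash
cat >> h.py <<'E'
from scipy.spatial.transform import Rotation as Ro, Slerp
def tool(tilt,p):
    M=Rz(p[2]); a=np.radians(tilt); y=-M[:,1]; z=np.sin(a)*M[:,0]-np.cos(a)*np.array([0,0,1]); return np.c_[np.cross(y,z),y,z]
def plan(steps,p,offs=.0187):
    """steps: (press-frame grasp xyz, tilt, n) -> relative command per call"""
    o=monitor.get_obs(); x0=np.array(o["tcp_pos"]); R0=np.array(o["tool_rot"])
    print("now press tcp",inv(p,x0),"grasp",inv(p,x0-R0[:,2]*offs))
    for g,tilt,n in steps:
        R1=tool(tilt,p); x1=W(p,g)[0]+R1[:,2]*offs
        sl=Slerp([0,1],Ro.from_matrix([R0,R1])); xs,Rs=x0,R0
        for k in range(1,n+1):
            x=x0+(x1-x0)*k/n; R=sl(k/n).as_matrix()
            print((Rs.T@(x-xs)/.1).round(3).tolist(),(np.degrees(Ro.from_matrix(Rs.T@R).as_rotvec())/45).round(3).tolist()); xs,Rs=x,R
        x0,R0=x1,R1; print("--")
def inv(p,X): return (np.array(X)-[p[0],p[1],0])@Rz(p[2])
E
python3 - <<'E'
from h import *
p=np.load("p.npy"); H=scr(p[3],p[4],.27,.022,p[5]); print(H)
plan([(H+[0,0,.1],0,6),(H,0,1)],p)
E
```

```text
[-0.1276 -0.0045  0.0942]
now press tcp [0.2453 0.4551 0.1933] grasp [0.2453 0.4551 0.212 ]
[-0.83, -0.532, 0.03] [-0.0, 0.0, 0.31]
[-0.934, -0.317, 0.03] [-0.0, 0.0, 0.31]
[-0.983, -0.082, 0.03] [-0.0, 0.0, 0.31]
[-0.974, 0.157, 0.03] [-0.0, 0.0, 0.31]
[-0.907, 0.387, 0.03] [-0.0, 0.0, 0.31]
[-0.788, 0.594, 0.03] [-0.0, 0.0, 0.31]
--
[0.0, 0.0, 1.0] [0.0, 0.0, 0.0]
--
```

```bash
python3 -m creep '[[-0.42,-0.26,0,0,0,0.155],[-0.83,-0.53,0,0,0,0.31],[-0.83,-0.53,0,0,0,0.31]]' 0
python3 -m creep '[[-0.47,-0.16,0,0,0,0.155],[-0.93,-0.32,0,0,0,0.31],[-0.93,-0.32,0,0,0,0.31]]'
python3 -m creep '[[-0.49,-0.04,0,0,0,0.155],[-0.98,-0.08,0,0,0,0.31],[-0.98,-0.08,0,0,0,0.31]]'
python3 -m creep '[[-0.49,0.08,0,0,0,0.155],[-0.97,0.16,0,0,0,0.31],[-0.97,0.16,0,0,0,0.31]]'
python3 -m creep '[[-0.45,0.19,0,0,0,0.155],[-0.91,0.39,0,0,0,0.31],[-0.91,0.39,0,0,0,0.31]]'
python3 -m creep '[[-0.4,0.3,0,0,0,0.155],[-0.79,0.59,0,0,0,0.31],[-0.79,0.59,0,0,0,0.31],[-0.79,0.59,0,0,0,0.31]]'
python3 - <<'E'
from h import *
import cv2
p=np.load("p.npy"); H=scr(p[3],p[4],.27,.022,p[5])
o=monitor.get_obs();print(o["clock"],o["contact_force"])
plan([(H+[0,0,.1],0,1),(H,0,1)],p)
a=imaging.camera("top")[125:225,170:320]; b=imaging.camera("scene")[130:230,180:330]
cv2.imwrite("pics/pair1.png",cv2.resize(np.vstack([a,b])[:,:,::-1],None,fx=3,fy=3,interpolation=cv2.INTER_CUBIC))
E
```

```text
clock: 0.48
tcp_pos: [0.2, 0.4613, 0.1937]
tool_rot: [[-0.884, 0.468, -0.0], [0.468, 0.884, -0.001], [-0.0, -0.001, -1.0]]
contact_force: [0.5, 1.1, 0.1]
opening: 0.0853
grip_force: 0.0
clock: 0.85
tcp_pos: [0.2672, 0.3905, 0.1937]
tool_rot: [[-0.745, 0.667, -0.0], [0.667, 0.745, -0.0], [-0.0, -0.0, -1.0]]
contact_force: [-0.9, -0.8, 0.3]
opening: 0.0855
grip_force: 0.0
clock: 1.23
tcp_pos: [0.335, 0.3199, 0.1937]
tool_rot: [[-0.563, 0.826, -0.0], [0.826, 0.563, 0.0], [0.0, -0.0, -1.0]]
contact_force: [-0.2, 0.5, 0.1]
opening: 0.0854
grip_force: 0.0
clock: 1.6
tcp_pos: [0.4029, 0.2494, 0.1937]
tool_rot: [[-0.349, 0.937, -0.0], [0.937, 0.349, 0.0], [0.0, 0.0, -1.0]]
contact_force: [0.7, 0.2, 0.1]
opening: 0.0854
grip_force: 0.0
clock: 1.98
tcp_pos: [0.4712, 0.178, 0.1935]
tool_rot: [[-0.113, 0.994, -0.0], [0.994, 0.113, 0.0], [0.0, -0.0, -1.0]]
contact_force: [-0.3, 0.7, -0.5]
opening: 0.0848
grip_force: 0.0
clock: 2.48
tcp_pos: [0.5371, 0.1079, 0.1935]
tool_rot: [[0.126, 0.992, -0.001], [0.992, -0.126, 0.0], [0.0, -0.001, -1.0]]
contact_force: [-0.1, 0.5, 0.4]
opening: 0.0854
grip_force: 0.0
2.475 [-0.1385  0.4866  0.3858]
now press tcp [-0.1251 -0.0027  0.1935] grasp [-0.1251 -0.0027  0.2122]
[-0.024, 0.018, 0.181] [-0.001, -0.0, 0.003]
--
[0.0, 0.0, 1.0] [0.0, 0.0, 0.0]
--
```

```bash
python3 -m creep '[[-0.02,0.02,0.5,0,0,0],[-0.02,0.02,0.8,0,0,0],[-0.02,0.02,0.8,0,0,0]]' | tail -4
python3 -m creep '[[0,0,0.2,0,0,0],[0,0,0.38,0,0,0],[0,0,0.38,0,0,0]]' | tail -4
python3 - <<'E'
from h import *
import cv2
a=imaging.camera("top")[125:225,170:320]; b=imaging.camera("scene")[130:230,180:330]
cv2.imwrite("pics/pair2.png",cv2.resize(np.vstack([a,b])[:,:,::-1],None,fx=3,fy=3,interpolation=cv2.INTER_CUBIC))
E
```

```text
tool_rot: [[0.127, 0.992, -0.004], [0.992, -0.127, -0.0], [-0.001, -0.004, -1.0]]
contact_force: [1.3, -0.5, 0.5]
opening: 0.0854
grip_force: 0.0
tool_rot: [[0.128, 0.992, -0.0], [0.992, -0.128, 0.0], [0.0, -0.0, -1.0]]
contact_force: [0.3, 0.0, 0.3]
opening: 0.0853
grip_force: 0.0
```

View pics/pair2.png

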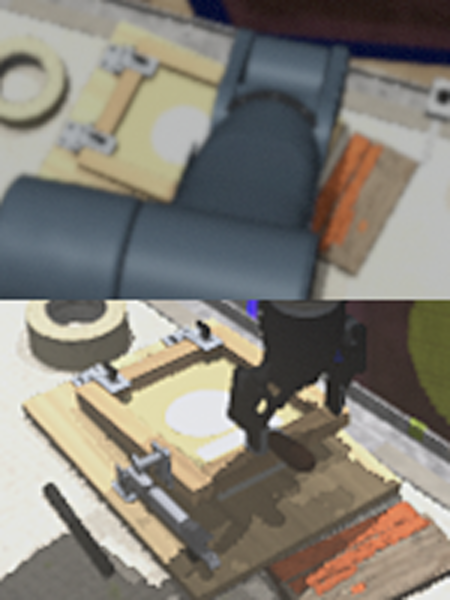

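The open fingers straddle the handle. The near finger is at about (258,440) in the pair picture, and allowing for parallax the jaw centre sits on the middle of the peg. I'll close.

```bash
python3 -m creep '[[0,0,0,0,0,0],[0,0,0,0,0,0],[0,0,0,0,0,0],[0,0,0,0,0,0],[0,0,0,0,0,0],[0,0,0,0,0,0]]' 255
python3 - <<'E'
from h import *
p=np.load("p.npy"); o=monitor.get_obs(); h=[p[3],.039]
g=inv(p,np.array(o["tcp_pos"])-np.array(o["tool_rot"])[:,2]*.0187); print(g,o["contact_force"],o["torque"])
r_=np.hypot(g[0]-h[0],g[2]-h[1]); print("radius",r_,"expected",np.hypot(.27,.022),"theta",np.arctan2(g[2]-h[1],h[0]-g[0])-np.arctan2(.022,.27))
a0=np.arctan2(.022,.27); R=np.hypot(.27,.022); th0=p[4]; P0=scr(p[3],th0,.27,.022,0)
for th in np.arange(.2,1.06,.1): print(round(th,2),((scr(p[3],th,.27,.022,0)-P0)*10).round(3))
E
```

```text
clock: 4.18
tcp_pos: [0.5397, 0.1038, 0.0758]
tool_rot: [[0.129, 0.992, -0.0], [0.992, -0.129, -0.0], [-0.0, -0.0, -1.0]]
contact_force: [-0.5, 1.0, 0.2]
opening: -0.0001
grip_force: 0.0
[-0.1289 -0.0059  0.0945] [-0.4949  1.0454  0.2211] [-0.0606  0.0198 -0.027 ]
radius 0.27229626267254947 expected 0.27089481353470024 theta 0.12382875311664565
0.2 [0.05 0.   0.2 ]
0.3 [0.138 0.    0.456]
0.4 [0.251 0.    0.702]
0.5 [0.388 0.    0.936]
0.6 [0.548 0.    1.154]
0.7 [0.729 0.    1.356]
0.8 [0.929 0.    1.538]
0.9 [1.146 0.    1.7  ]
1.0 [1.378 0.    1.839]
```

Run:
```python
from h import *
import cv2
p=np.load("p.npy")
for a,b in[((207,41),(376,35)),((609,214),(707,325)),((467,513),(345,526)),((60,330),(40,185))]: print(tri(T(*a),S(*b)))
b=imaging.camera("scene")[150:210,220:310]
cv2.imwrite("pics/s3.png",cv2.resize(b[:,:,::-1],None,fx=7,fy=7,interpolation=cv2.INTER_CUBIC))
o=monitor.get_obs(); print((proj("scene",o["tcp_pos"])-[220,150])*7)
```

```text
(array([0.6963, 0.391 , 0.0089]), np.float64(0.008172794270821723))
(array([0.648 , 0.0468, 0.0143]), np.float64(0.003956738543034848))
(array([0.3876, 0.0808, 0.0176]), np.float64(0.0017186634862691203))
(array([0.4333, 0.4193, 0.0142]), np.float64(0.004765567749396922))
[[397.9406 246.1188]]
```

View pics/s3.png

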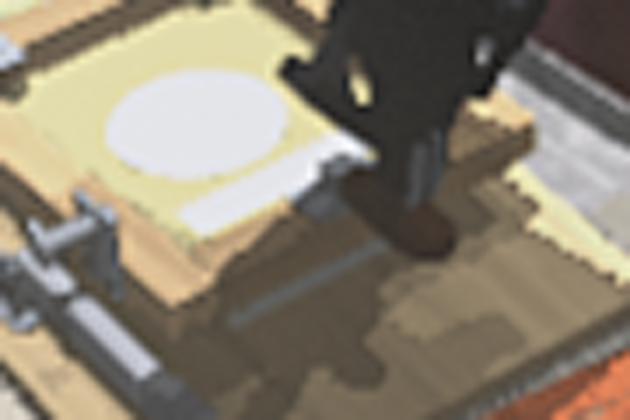

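The opening reads 0, so the fingers closed on nothing. Next I'll probe downward with the shut fingers to find out whether the handle lies below them.

```bash
for i in 1; do
python3 -m creep '[[0,0,0.03,0,0,0],[0,0,0.03,0,0,0]]' | grep -E "pos|force"
python3 -m creep '[[0,0,0.03,0,0,0],[0,0,0.03,0,0,0]]' | grep -E "pos|force"
python3 -m creep '[[0,0,0.04,0,0,0],[0,0,0.04,0,0,0]]' | grep -E "pos|force"
python3 -m creep '[[0,0,0.05,0,0,0],[0,0,0.05,0,0,0]]' | grep -E "pos|force"
done
python3 - <<'E'
from h import *
p=np.load("p.npy")
for th in(0,.06,.124):
  print(th,[((proj("scene",W(p,scr(p[3],th,a,.022,p[5])))[0]-[220,150])*7).round(0).tolist() for a in(.2385,.27,.3015)],[((proj("top",W(p,scr(p[3],th,a,.022,p[5])))[0]-[170,125])*5.3).round(0).tolist() for a in(.2385,.27,.3015)])
E
```

```text
tcp_pos: [0.5397, 0.1037, 0.0726]
contact_force: [0.5, -0.3, 0.0]
grip_force: 0.1
tcp_pos: [0.5396, 0.1038, 0.0695]
contact_force: [-0.5, 0.4, 0.8]
grip_force: 0.1
tcp_pos: [0.5395, 0.1038, 0.0654]
contact_force: [-0.2, 0.3, -0.0]
grip_force: 0.0
tcp_pos: [0.5395, 0.1038, 0.0604]
contact_force: [0.7, -0.1, -0.4]
grip_force: 0.0
0 [[354.0, 234.0], [399.0, 276.0], [445.0, 319.0]] [[465.0, 286.0], [503.0, 303.0], [542.0, 320.0]]
0.06 [[353.0, 209.0], [398.0, 247.0], [445.0, 287.0]] [[462.0, 279.0], [501.0, 295.0], [540.0, 312.0]]
0.124 [[350.0, 180.0], [395.0, 215.0], [442.0, 251.0]] [[459.0, 271.0], [498.0, 286.0], [537.0, 302.0]]
```

Run:
```python
from h import *
import cv2
p=np.load("p.npy"); o=monitor.get_obs(); x=np.array(o["tcp_pos"]); R=np.array(o["tool_rot"])
b=imaging.camera("scene")[140:205,225:310]; b=cv2.resize(b[:,:,::-1],None,fx=7,fy=7,interpolation=cv2.INTER_CUBIC)
b=np.clip(b.astype(float)*1.6,0,255).astype(np.uint8)
def mk(im,P,c,sc,off): 
    u=(proj("scene",P)[0]-off)*sc; cv2.drawMarker(im,tuple(int(v) for v in u),c,cv2.MARKER_CROSS,12,1)
mk(b,x,(0,0,255),7,[225,140]); mk(b,x-R[:,2]*.03,(0,255,0),7,[225,140]); mk(b,x-R[:,2]*.06,(255,0,0),7,[225,140])
print(b.shape)
cv2.imwrite("pics/s4.png",b)
```

```text
(455, 595, 3)
```

View pics/s4.png

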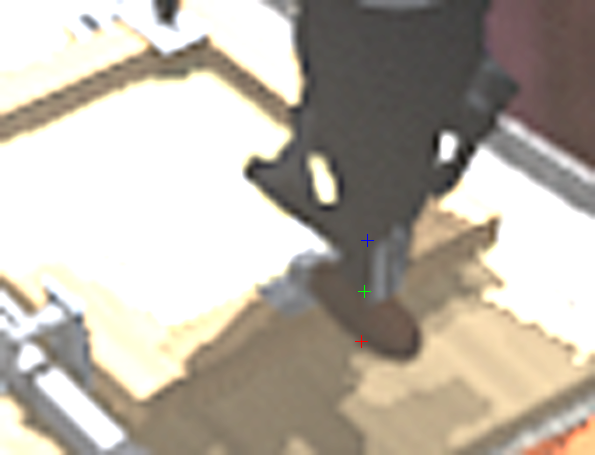

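Run:
```python
from h import *
import cv2
def seg(im,roi):
    x0,y0,x1,y1=roi; c=cv2.resize(im[y0:y1,x0:x1],None,fx=4,fy=4,interpolation=cv2.INTER_CUBIC); h=cv2.cvtColor(c,cv2.COLOR_BGR2HSV); l=c.astype(int)
    m=((l[:,:,2]-l[:,:,0]>15)&(l[:,:,2]-l[:,:,1]>8)&(l[:,:,2]<115)&((h[:,:,0]<12)|(h[:,:,0]>170))).astype(np.uint8)
    m=cv2.morphologyEx(m,cv2.MORPH_OPEN,np.ones((5,5)))
    n,lab,st,ce=cv2.connectedComponentsWithStats(m)
    k=1+np.argmax(st[1:,4]); pt=np.argwhere(lab==k)[:,::-1]/4+[x0,y0]
    (cx,cy),(w,hh),a=cv2.minAreaRect(pt.astype(np.float32)); b=cv2.boxPoints(((cx,cy),(w,hh),a)); 
    L=sorted([( (b[i]+b[(i+1)%4])/2).tolist() for i in range(4)],key=lambda q:-np.hypot(q[0]-cx,q[1]-cy))[:2]
    return st[k,4]/16,(cx,cy),(w,hh),np.round(sorted(L),1).tolist()
now=imaging.camera("scene")[:,:,::-1]
R=(262,165,295,195)
for n in("scene0",): print(n,seg(cv2.imread(f"pics/{n}.png"),R))
print("now",seg(now,R))
print("top0",seg(cv2.imread("pics/top0.png"),(252,168,275,186)))
for n in["scene"]:
    d=cv2.absdiff(now,cv2.imread("pics/scene0.png")).sum(2); print(d[200:222,255:285].mean())
```

```text
scene0 (np.float64(57.25), (276.8545227050781, 179.0282745361328), (16.708547592163086, 5.062138557434082), [[270.1, 174.1], [283.6, 183.9]])Traceback (most recent call last):
  File "<stdin>", line 15, in <module>
  File "<stdin>", line 8, in seg
    return _wrapfunc(a, 'argmax', axis=axis, out=out, **kwds)
    return bound(*args, **kwds)
ValueError: attempt to get argmax of an empty sequence
```

Between the last two pictures the handle moved down in the image, from about (276.7,180) to (277,184), by the same amount as the fingers. I'll lift along the arc and watch the force.

```bash
python3 -m creep '[[0.03,0,-0.1,0,0,0],[0.03,0,-0.2,0,0,0],[0.05,0,-0.3,0,0,0],[0.05,0,-0.3,0,0,0]]'
python3 - <<'E'
from h import *
import cv2
now=imaging.camera("scene")[:,:,::-1]; old=cv2.imread("pics/scene0.png")
o=monitor.get_obs(); print(proj("scene",o["tcp_pos"]),o["effort"])
# screen near front corner template match
t=old[178:202,222:246]
for nm,im in(("old",old),("now",now)):
    q=cv2.matchTemplate(im[150:215,200:260],t,cv2.TM_CCOEFF_NORMED); print(nm,cv2.minMaxLoc(q)[1:])
b=cv2.resize(now[130:215,200:310],None,fx=7,fy=7,interpolation=cv2.INTER_CUBIC); cv2.imwrite("pics/s5.png",np.clip(b.astype(float)*1.5,0,255).astype(np.uint8))
E
```

```text
clock: 5.82
tcp_pos: [0.5409, 0.109, 0.0919]
tool_rot: [[0.129, 0.992, 0.002], [0.992, -0.129, 0.0], [0.0, 0.002, -1.0]]
contact_force: [-0.4, -0.5, 0.8]
opening: 0.0001
grip_force: 0.0
[[276.054  180.4382]] [  0.1043 -54.5615 -25.3652   0.0064   0.057    0.0121]
old (1.0, (12, 40), (22, 28))
now (0.77006596326828, (12, 39), (23, 29))
```

Run:
```python
from h import *
import cv2
old=cv2.imread("pics/scene0.png"); now=imaging.camera("scene")[:,:,::-1]
def full(fn,x0,y0,w,h,g=1):
    im=cv2.imread(fn); return cv2.resize(im,(w,h),interpolation=cv2.INTER_AREA),x0,y0
s3=full("pics/s3.png",220,150,90,60); s4=full("pics/s4.png",225,140,85,65)
up=lambda i:cv2.resize(i,None,fx=4,fy=4,interpolation=cv2.INTER_CUBIC)
for nm,(a,b,c,d) in {"corner":(236,184,254,202),"bracket":(258,170,272,184),"htip":(274,177,290,191),"pinhead":(222,180,238,194)}.items():
    t=up(old[b:d,a:c])
    for k,(im,x0,y0) in {"s3":s3,"s4":s4,"now":(now[140:215,215:310],215,140)}.items():
        q=cv2.matchTemplate(up(im),t,cv2.TM_CCOEFF_NORMED); _,v,_,l=cv2.minMaxLoc(q); print(nm,k,round(v,2),"shift",l[0]/4+x0-a,l[1]/4+y0-b)
# brown pixels
for nm,im,x0,y0 in(("old",old[165:205,255:300],255,165),("s3",s3[0],220,150),("s4",s4[0],225,140),("now",now[140:205,225:300],225,140)):
    l=im.astype(int); m=(l[:,:,2]>l[:,:,0]*1.25)&(l[:,:,2]>l[:,:,1]*1.2)&(l[:,:,2]<140)
    pt=np.argwhere(m)[:,::-1]+[x0,y0]; pt=pt[(pt[:,0]>264)&(pt[:,0]<290)&(pt[:,1]>165)&(pt[:,1]<200)]
    print(nm,len(pt),pt.mean(0),pt.min(0),pt.max(0))
```

```text
corner s3 0.97 shift -0.25 -0.25
corner s4 0.83 shift 0.75 1.75
corner now 0.83 shift 0.5 1.5
bracket s3 0.81 shift 0.0 -0.25
bracket s4 0.8 shift 0.25 3.25
bracket now 0.81 shift 0.75 2.0
htip s3 0.88 shift 5.5 -24.0
htip s4 0.78 shift -0.75 3.5
htip now 0.86 shift 3.0 -27.75
pinhead s3 0.98 shift 0.0 0.0
pinhead s4 0.45 shift 12.0 11.0
pinhead now 0.58 shift 1.0 1.5
old 90 [276.8333 179.4444] [269 174] [284 185]
s3 10 [281.5 181.4] [279 180] [283 183]
s4 14 [280.5714 186.1429] [275 183] [284 189]
now 13 [281.4615 185.2308] [278 181] [284 188]
```

Run:
```python
from h import *
import cv2
x=np.array([.1305,.534,.1933]); y=np.array([.2375,.9714,0])
for d in(0,.013,.03,.05): print(d,proj("scene",np.array([x+y*.0427,x,x-y*.0427])+[0,0,d]).round(1).tolist())
im=cv2.imread("pics/scene0.png")[90:155,20:85]; g=cv2.cvtColor(im,cv2.COLOR_BGR2GRAY)
m=(g<80).astype(np.uint8); pt=np.argwhere(m)[:,::-1]+[20,90]
for v in range(120,152,2): 
    q=pt[pt[:,1]==v][:,0]; print(v,(q.min(),q.max(),len(q)) if len(q) else None)
```

```text
0 [[62.8, 139.1], [65.9, 147.5], [69.2, 156.3]]
0.013 [[61.2, 135.5], [64.3, 143.9], [67.5, 152.6]]
0.03 [[59.0, 130.7], [62.1, 139.0], [65.3, 147.7]]
0.05 [[56.4, 124.8], [59.4, 133.1], [62.7, 141.8]]
120 (np.int64(20), np.int64(60), 16)
122 (np.int64(47), np.int64(60), 14)
124 (np.int64(48), np.int64(60), 13)
126 (np.int64(51), np.int64(61), 5)
128 (np.int64(52), np.int64(62), 5)
130 (np.int64(53), np.int64(63), 11)
132 (np.int64(53), np.int64(63), 11)
134 (np.int64(54), np.int64(63), 10)
136 (np.int64(57), np.int64(64), 8)
138 (np.int64(57), np.int64(65), 9)
140 (np.int64(58), np.int64(66), 9)
142 (np.int64(59), np.int64(66), 8)
144 None
146 None
148 None
150 None
```

Run:
```python
import cv2,numpy as np
g=cv2.cvtColor(cv2.imread("pics/scene0.png"),cv2.COLOR_BGR2GRAY)
for v in range(136,160,1): print(v,g[v,54:80].tolist())
```

```text
136 [190, 152, 97, 62, 59, 61, 60, 61, 61, 61, 65, 94, 181, 203, 198, 199, 198, 197, 198, 198, 198, 198, 198, 198, 198, 197]
137 [202, 181, 110, 62, 61, 60, 61, 63, 61, 59, 66, 62, 158, 197, 199, 196, 197, 199, 198, 198, 198, 197, 198, 198, 197, 195]
138 [193, 204, 146, 75, 63, 60, 60, 61, 62, 61, 60, 64, 112, 185, 199, 191, 194, 198, 198, 198, 197, 198, 197, 199, 196, 197]
139 [186, 190, 176, 110, 62, 61, 60, 62, 63, 63, 60, 64, 99, 166, 186, 183, 189, 195, 199, 198, 197, 198, 198, 198, 197, 196]
140 [179, 182, 198, 143, 72, 61, 62, 62, 63, 62, 61, 60, 63, 120, 170, 184, 190, 195, 199, 199, 198, 197, 198, 196, 196, 196]
141 [183, 185, 190, 172, 108, 61, 59, 63, 61, 59, 61, 60, 61, 92, 168, 195, 197, 197, 197, 198, 198, 197, 195, 195, 195, 197]
142 [190, 186, 184, 197, 143, 72, 58, 56, 59, 59, 55, 53, 63, 100, 177, 202, 200, 197, 194, 193, 197, 199, 199, 198, 194, 197]
143 [192, 190, 189, 195, 178, 109, 51, 51, 53, 79, 86, 122, 143, 164, 190, 199, 197, 194, 193, 194, 198, 199, 198, 197, 194, 197]
144 [195, 196, 197, 196, 203, 166, 119, 109, 129, 154, 158, 190, 205, 201, 200, 197, 195
[... 1371 characters left out ...]
 198, 196, 193, 192, 191]
155 [200, 199, 198, 198, 196, 198, 198, 197, 194, 193, 190, 194, 197, 194, 188, 187, 192, 196, 197, 196, 196, 194, 193, 193, 196, 194]
156 [194, 198, 198, 198, 197, 196, 197, 198, 195, 193, 190, 191, 190, 192, 194, 195, 193, 193, 197, 197, 198, 197, 192, 194, 197, 196]
157 [195, 196, 198, 198, 195, 193, 193, 194, 197, 196, 192, 191, 189, 196, 199, 198, 195, 193, 197, 200, 199, 199, 195, 196, 198, 200]
158 [194, 192, 195, 197, 198, 196, 191, 188, 193, 197, 197, 195, 194, 196, 198, 199, 197, 197, 198, 199, 197, 196, 195, 196, 198, 200]
159 [192, 191, 195, 198, 198, 197, 193, 190, 192, 197, 199, 197, 193, 194, 196, 199, 198, 193, 194, 195, 196, 198, 197, 194, 195, 198]
```

Both checks point the same way. In the first scene picture the fingertip is at (62,143.5), about 30 mm above where `tcp_pos` projects. The probe also only met the handle at a `tcp_pos` z of about 0.074, when its top was near 0.105. So the real fingertips are about 31 mm behind the reported TCP. I'll open, go down that much further and close again.

```bash
python3 -m creep '[[-0.05,0,0,0,0,0],[-0.05,0,0,0,0,0],[-0.05,0,0,0,0,0],[-0.05,0,0,0,0,0],[-0.05,0,0,0,0,0]]' 0 | grep -E "pos|force|open"
python3 -m creep '[[0,0,0.3,0,0,0],[0,0,0.3,0,0,0]]' | grep -E "pos|force"
python3 -m creep '[[0,0,0.15,0,0,0],[0,0,0.3,0,0,0],[0,0,0.3,0,0,0]]' | grep -E "pos|force"
python3 -m creep '[[0,0,0,0,0,0],[0,0,0,0,0,0],[0,0,0,0,0,0],[0,0,0,0,0,0],[0,0,0,0,0,0]]' 255
```

```text
tcp_pos: [0.5397, 0.1038, 0.0908]
contact_force: [0.2, 0.4, -0.3]
opening: 0.0854
grip_force: 0.0
tcp_pos: [0.5384, 0.1036, 0.0594]
contact_force: [0.1, -0.1, -0.2]
grip_force: 0.0
tcp_pos: [0.539, 0.1037, 0.0296]
contact_force: [1.2, -0.5, 0.9]
grip_force: 0.0
clock: 7.8
tcp_pos: [0.5367, 0.1038, 0.03]
tool_rot: [[0.13, 0.992, -0.007], [0.992, -0.13, -0.0], [-0.001, -0.006, -1.0]]
contact_force: [-11.1, 1.1, 1.8]
opening: 0.0223
grip_force: 58.6
```

Gripped, with 22 mm opening and 59 N. Now I lift along the arc.

```bash
python3 -m creep '[[0.03,-0.03,-0.17,0,0,0],[0.075,-0.03,-0.344,0,0,0],[0.14,-0.03,-0.54,0,0,0],[0.217,-0.03,-0.724,0,0,0],[0.217,-0.03,-0.724,0,0,0]]'
python3 -m creep '[[0.09,0,-0.18,0,0,0],[0.197,0,-0.355,0,0,0],[0.31,0,-0.52,0,0,0],[0.445,0,-0.677,0,0,0],[0.445,0,-0.677,0,0,0]]' | grep -E "pos|force|open"
```

```text
clock: 8.43
tcp_pos: [0.54, 0.1271, 0.1051]
tool_rot: [[0.129, 0.992, 0.002], [0.992, -0.129, 0.002], [0.002, 0.002, -1.0]]
contact_force: [0.8, 5.6, -1.7]
opening: 0.0226
grip_force: 60.8
tcp_pos: [0.546, 0.1718, 0.1724]
contact_force: [3.7, 7.2, -6.3]
opening: 0.0223
grip_force: 61.4
```

```bash
python3 -m creep '[[0.16,0,-0.14,0,0,0],[0.32,0,-0.281,0,0,0],[0.43,0,-0.37,0,0,0],[0.55,0,-0.442,0,0,0],[0.55,0,-0.442,0,0,0]]' | grep -E "pos|force|open"
python3 -m creep '[[0.08,0,-0.05,0,0,0],[0.16,0,-0.1,0,0,0],[0.16,0,-0.1,0,0,0]]'
python3 - <<'E'
from h import *
import cv2
p=np.load("p.npy"); o=monitor.get_obs(); 
g=inv(p,np.array(o["tcp_pos"])-np.array(o["tool_rot"])[:,2]*.05); print(g, "ang",np.arctan2(g[2]-.039,p[3]-g[0])-np.arctan2(.022,.27),"rad",np.hypot(g[2]-.039,p[3]-g[0]))
E
```

```text
tcp_pos: [0.553, 0.2246, 0.217]
contact_force: [1.3, -2.6, 6.4]
opening: 0.0224
grip_force: 63.2
clock: 10.05
tcp_pos: [0.555, 0.2398, 0.2262]
tool_rot: [[0.129, 0.992, 0.002], [0.992, -0.129, -0.0], [-0.0, 0.002, -1.0]]
contact_force: [3.0, -2.9, 2.9]
opening: 0.0226
grip_force: 63.2
[ 0.008  -0.0035  0.2762] ang 0.9892125706758161 rad 0.27031690148855414
```

The grasp radius is 0.2703, against 0.2709 expected, so the hinge model and the finger offset hold. The screen is at about 0.99 rad. Now I let go, retreat, and plan the stay approach.

```bash
python3 -m creep '[[0,0,0,0,0,0],[0,0,0,0,0,0],[0,0,0,0,0,0],[0,0,0,0,0,0],[0,0,-0.3,0,0,0],[0,0,-0.6,0,0,0],[0,0,-0.8,0,0,0],[0,0,-0.8,0,0,0]]' 0 | grep -E "pos|force|open"
python3 - <<'E'
from h import *
p=np.load("p.npy"); G=np.array([p[3]-.1508-.098,p[5]+.116,.044]); print(G)
a=np.radians(40); z=np.array([np.sin(a),0,-np.cos(a)])
plan([([-.1,0.02,.32],0,2),(G-z*.09,40,3),(G-z*.006,40,1)],p,.05)
E
```

```text
tcp_pos: [0.555, 0.2404, 0.3063]
contact_force: [0.4, -0.4, -0.1]
opening: 0.0852
grip_force: 0.0
[-0.1112  0.1115  0.044 ]
now press tcp [ 0.0086 -0.0035  0.3063] grasp [ 0.0085 -0.0034  0.3563]
[-0.543, -0.117, 0.181] [0.001, -0.001, -0.001]
[-0.543, -0.117, 0.181] [0.001, -0.001, -0.001]
--
[-0.123, -0.305, 0.651] [-0.0, 0.296, 0.0]
[-0.27, -0.305, 0.605] [0.0, 0.296, -0.0]
[-0.402, -0.305, 0.527] [-0.0, 0.296, -0.0]
--
[0.0, -0.0, 0.84] [0.0, 0.0, -0.0]
--
```

```bash
python3 -m creep '[[-0.27,-0.06,0.09,0,0,0],[-0.54,-0.12,0.18,0,0,0],[-0.54,-0.12,0.18,0,0,0]]' 100 | grep -E "pos|force"
python3 -m creep '[[-0.27,-0.06,0.09,0,0,0],[-0.54,-0.12,0.18,0,0,0],[-0.54,-0.12,0.18,0,0,0]]'| grep -E "pos|force"
python3 -m creep '[[-0.06,-0.15,0.32,0,0.15,0],[-0.12,-0.3,0.65,0,0.296,0],[-0.12,-0.3,0.65,0,0.296,0]]'| grep -E "pos|force"
python3 -m creep '[[-0.13,-0.15,0.3,0,0.15,0],[-0.27,-0.3,0.6,0,0.296,0],[-0.27,-0.3,0.6,0,0.296,0]]'| grep -E "pos|force"
python3 -m creep '[[-0.2,-0.15,0.26,0,0.15,0],[-0.4,-0.3,0.53,0,0.296,0],[-0.4,-0.3,0.53,0,0.296,0],[-0.4,-0.3,0.53,0,0.296,0]]'
python3 - <<'E'
from h import *
import cv2
p=np.load("p.npy"); G=np.array([p[3]-.1508-.098,p[5]+.116,.044])
a=np.radians(40); z=np.array([np.sin(a),0,-np.cos(a)])
plan([(G-z*.09,40,1),(G-z*.006,40,1)],p,.05)
o=monitor.get_obs(); x=np.array(o["tcp_pos"]); R=np.array(o["tool_rot"])
b=cv2.resize(imaging.camera("scene")[100:225,175:325][:,:,::-1],None,fx=5,fy=5,interpolation=cv2.INTER_CUBIC)
def mk(P,c): cv2.drawMarker(b,tuple(int(v) for v in (proj("scene",P)[0]-[175,100])*5),c,cv2.MARKER_CROSS,10,1)
mk(x,(0,0,255)); mk(x-R[:,2]*.031,(0,255,0)); mk(x+[0,0,.031],(255,0,0)); mk(W(p,G),(255,0,255)); mk(W(p,[p[3]-.1508,p[5]+.116,.044]),(255,0,255))
th=.99; mk(W(p,scr(p[3],th,.19,.026,p[5]+.116)),(255,255,0)); mk(W(p,scr(p[3],th,.27,.022,p[5])),(255,255,0))
cv2.imwrite("pics/v9.png",b)
E
```

```text
tcp_pos: [0.5347, 0.187, 0.2856]
contact_force: [-0.3, 0.4, 0.3]
grip_force: 0.0
tcp_pos: [0.5163, 0.1356, 0.2682]
contact_force: [0.3, 0.6, 1.3]
grip_force: 0.0
tcp_pos: [0.4839, 0.1278, 0.2021]
contact_force: [0.3, 0.6, -0.3]
grip_force: 0.0
tcp_pos: [0.4535, 0.1195, 0.1383]
contact_force: [1.0, 0.2, 0.7]
grip_force: 0.0
clock: 13.05
tcp_pos: [0.4248, 0.1118, 0.0754]
tool_rot: [[0.098, 0.992, 0.083], [0.762, -0.129, 0.635], [0.64, 0.001, -0.768]]
contact_force: [-1.0, -0.2, 0.0]
opening: 0.0521
grip_force: 0.0
now press tcp [-0.1357  0.1091  0.0754] grasp [-0.1677  0.1092  0.1138]
[-0.014, -0.023, -0.002] [0.002, 0.004, 0.001]
--
[0.0, -0.0, 0.84] [0.0, 0.0, -0.0]
--
```

View pics/v9.png

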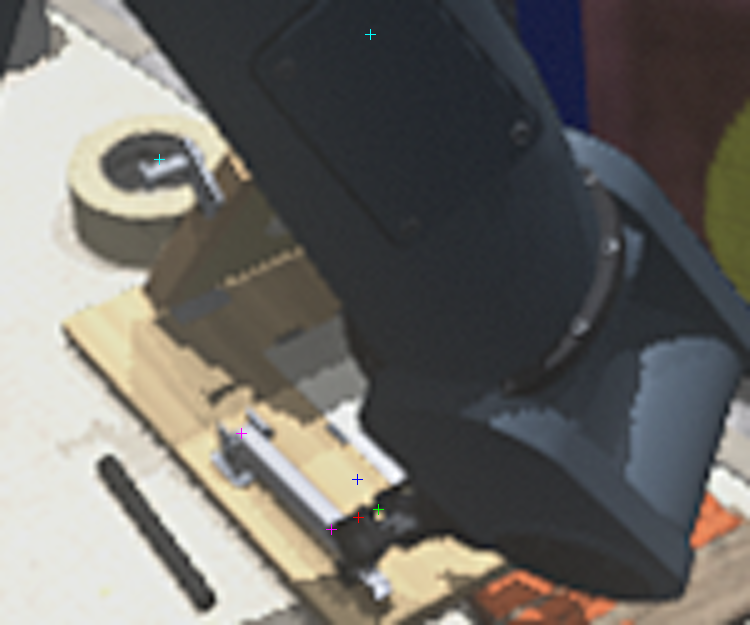

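The screen is up with the pin about where predicted, near (159,158), and the stay is still folded with its pivot at (241,433). The grip mark (331,530) lies on the bar, and the visible fingers fit the green mark, so the offset is fixed to the tool. I'll descend and close.

```bash
python3 -m creep '[[-0.014,-0.023,0.3,0,0,0],[-0.014,-0.023,0.5,0,0,0],[-0.014,-0.023,0.65,0,0,0],[-0.014,-0.023,0.65,0,0,0]]' | grep -E "pos|force"
python3 -m creep '[[0,0,0.09,0,0,0],[0,0,0.17,0,0,0],[0,0,0.17,0,0,0]]' | grep -E "pos|force"
python3 -m creep '[[0,0,0,0,0,0],[0,0,0,0,0,0],[0,0,0,0,0,0],[0,0,0,0,0,0]]' 255
python3 - <<'E'
from h import *
p=np.load("p.npy"); plan([],p,.05)
E
```

```text
tcp_pos: [0.4266, 0.1533, 0.0243]
contact_force: [0.2, 0.2, 0.5]
grip_force: 0.0
tcp_pos: [0.427, 0.1635, 0.0102]
contact_force: [0.7, -0.2, -0.3]
grip_force: 0.0
clock: 14.48
tcp_pos: [0.4275, 0.1629, 0.0105]
tool_rot: [[0.099, 0.991, 0.084], [0.76, -0.13, 0.637], [0.642, 0.001, -0.767]]
contact_force: [0.3, -3.4, 1.1]
opening: 0.0111
grip_force: 60.1
now press tcp [-0.0847  0.1129  0.0105] grasp [-0.1168  0.113   0.0488]
```

```bash
python3 -m creep '[[0.105,0,-0.107,0,0,0],[0.224,0,-0.198,0,0,0],[0.356,0,-0.269,0,0,0],[0.497,0,-0.32,0,0,0],[0.644,0,-0.35,0,0,0],[0.794,0,-0.357,0,0,0],[0.794,0,-0.357,0,0,0]]'
python3 - <<'E'
from h import *
p=np.load("p.npy"); plan([],p,.05)
E
```

```text
clock: 15.35
tcp_pos: [0.4325, 0.201, 0.0889]
tool_rot: [[0.098, 0.992, 0.084], [0.761, -0.129, 0.636], [0.641, 0.002, -0.767]]
contact_force: [4.7, 1.3, -5.1]
opening: 0.0111
grip_force: 60.6
now press tcp [-0.0462  0.1129  0.0889] grasp [-0.0783  0.113   0.1273]
```

Low forces, still gripped. I'll continue to the stop at about 1.77.

```bash
python3 -m creep '[[0.15,0,0.015,0,0,0],[0.294,0,0.053,0,0,0],[0.43,0,0.115,0,0,0],[0.56,0,0.19,0,0,0],[0.56,0,0.19,0,0,0]]' | grep -E "pos|force|open"
python3 -m creep '[[0.08,0,0.07,0,0,0],[0.149,0,0.133,0,0,0],[0.149,0,0.133,0,0,0]]' | grep -E "pos|force|open"
python3 -m creep '[[0.026,0,0.03,0,0,0],[0.052,0,0.061,0,0,0],[0.052,0,0.061,0,0,0]]' | grep -E "pos|force|open"
python3 - <<'E'
from h import *
p=np.load("p.npy"); plan([],p,.05)
E
```

```text
tcp_pos: [0.4399, 0.2556, 0.1106]
contact_force: [3.7, -2.8, 2.9]
opening: 0.0109
grip_force: 68.9
tcp_pos: [0.4425, 0.2752, 0.1101]
contact_force: [2.2, -4.5, 7.4]
opening: 0.0114
grip_force: 72.1
tcp_pos: [0.4436, 0.2829, 0.1089]
contact_force: [1.5, -4.2, 9.0]
opening: 0.0109
grip_force: 72.6
now press tcp [0.0364 0.1124 0.1089] grasp [0.0042 0.1125 0.1472]
```

```bash
python3 -m creep '[[0.023,0,0.019,0,0,0],[0.023,0,0.019,0,0,0],[0.023,0,0.019,0,0,0]]' | grep -E "pos|force|open"
python3 -m creep '[[0.01,0,0.02,0,0,0],[0.01,0,0.02,0,0,0],[0.01,0,0.02,0,0,0]]' | grep -E "pos|force|open"
```

```text
tcp_pos: [0.4439, 0.2854, 0.1084]
contact_force: [2.2, -4.8, 4.8]
opening: 0.0116
grip_force: 72.1
tcp_pos: [0.4442, 0.2877, 0.108]
contact_force: [1.1, -4.1, 9.2]
opening: 0.0112
grip_force: 72.8
```

```bash
python3 -m creep '[[0.023,0,0.019,0,0,0],[0.023,0,0.019,0,0,0],[0.023,0,0.019,0,0,0]]' | grep -E "pos|force|open"
python3 - <<'E'
from h import *
import cv2
p=np.load("p.npy"); plan([],p,.05)
b=cv2.resize(imaging.camera("scene")[90:225,175:315][:,:,::-1],None,fx=5,fy=5,interpolation=cv2.INTER_CUBIC)
cv2.imwrite("pics/v10.png",b[:600])
# bottom dark-gap analysis deferred
for a in(1.65,1.7,1.75,1.8):
    P=[W(p,[p[3]-.1508-l*np.cos(a),p[5]+.116,.044+l*np.sin(a)])[0] for l in(0,.05,.127,.145)]
    print(a,proj("scene",np.array(P)).round(1).tolist())
E
```

```text
tcp_pos: [0.4445, 0.2903, 0.1074]
contact_force: [3.7, -5.8, 3.2]
opening: 0.0112
grip_force: 72.1
now press tcp [0.0439 0.1124 0.1074] grasp [0.0118 0.1125 0.1457]
1.65 [[223.3, 186.8], [221.6, 174.3], [218.8, 153.7], [218.1, 148.5]]
1.7 [[223.3, 186.8], [221.1, 173.9], [217.6, 152.7], [216.7, 147.4]]
1.75 [[223.3, 186.8], [220.7, 173.5], [216.4, 151.8], [215.4, 146.4]]
1.8 [[223.3, 186.8], [220.3, 173.2], [215.3, 151.0], [214.1, 145.5]]
```

```bash
python3 -m creep '[[0.023,0,0.019,0,0,0],[0.023,0,0.019,0,0,0],[0.023,0,0.019,0,0,0]]' | grep -E "pos|force|open"
python3 -m creep '[[0.023,0,0.019,0,0,0],[0.023,0,0.019,0,0,0],[0.023,0,0.019,0,0,0]]' | grep -E "pos|force|open"
```

```text
tcp_pos: [0.4448, 0.2929, 0.1069]
contact_force: [5.0, -6.3, -1.1]
opening: 0.0112
grip_force: 71.6
tcp_pos: [0.4452, 0.2956, 0.1064]
contact_force: [5.9, -5.9, -5.5]
opening: 0.011
grip_force: 70.8
```

View pics/v10.png

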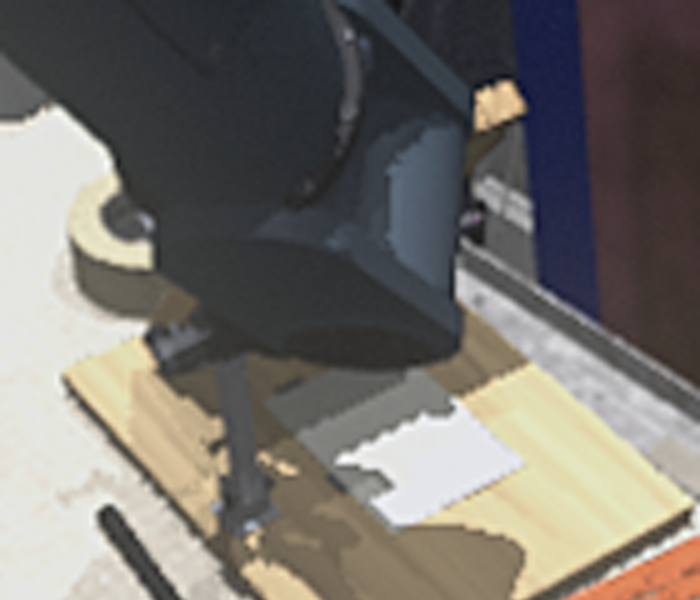

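The picture shows the stay upright, running from its bracket at (245,490) up to the fingers at (232,365). I'll measure its lean from the edges in the current image.

Run:
```python
from h import *
import cv2
p=np.load("p.npy"); im=imaging.camera("scene")[:,:,::-1].copy(); cv2.imwrite("pics/raw11.png",im)
l=im.astype(int); 
for v in range(160,190,2): print(v,[(int(l[v,u].sum()/3),int(l[v,u,2]-l[v,u,0])) for u in range(214,232)])
for a in(1.55,1.65,1.75,1.8):
    c,s=np.cos(a),np.sin(a)
    for w in(-.01,.01):   # front / back side faces near edge (outer y)
        P=[W(p,[p[3]-.1508-t*c-w*s,p[5]+.116+.006,.044+t*s-w*c])[0] for t in(.02,.07)]
        print(a,w,proj("scene",np.array(P)).round(1).tolist())
```

```text
160 [(58, 2), (54, 4), (56, 4), (58, 2), (55, 4), (55, 3), (61, 2), (69, 1), (79, -4), (84, 7), (82, 18), (72, 16), (68, 14), (62, 11), (59, 9), (57, 9), (58, 8), (57, 5)]
162 [(71, -1), (75, 1), (75, 5), (81, 0), (83, -1), (84, 0), (83, -1), (82, -1), (77, -2), (79, 14), (82, 22), (82, 22), (84, 21), (85, 22), (85, 23), (87, 23), (85, 23), (83, 22)]
164 [(83, 20), (86, 24), (81, 23), (81, 6), (81, -2), (81, -1), (82, -1), (83, -1), (83, -2), (79, 8), (80, 19), (82, 19), (81, 20), (80, 20), (84, 21), (84, 22), (84, 22), (86, 22)]
166 [(83, 20), (84, 19), (86, 22), (88, 11), (83, 0), (81, -1), (83, -1), (84, -1), (82, -2), (81, 4), (81, 17), (82, 21), (82, 20), (81, 20), (81, 21), (82, 23), (81, 20), (80, 18)]
168 [(81, 17), (82, 18), (83, 20), (84, 15), (81, 3), (81, -2), (84, -1), (84, -1), (83, -2), (82, -4), (80, 11), (78, 21), (80, 20), (80, 21), (82, 22), (79, 15), (71, 5), (73, 0)]
170 [(93, 23), (75, 15), (80, 18), (81, 21), (82, 8), (80, -1), (82, -1), (83, 0), (83, 0), (84, -3), (78, 6), (77, 17), (78, 19), (83, 15), (91, 3), (94, 1), (94, 3), (92, 4)]
172 [(169, 56), (141, 
[... 1324 characters left out ...]
59), (186, 61), (183, 62), (125, 33), (71, -4), (79, 1), (88, -1), (94, -2), (89, -1), (88, -1), (92, -2), (91, -1), (79, 0), (66, -3), (72, 7), (96, 25), (106, 30)]
188 [(173, 56), (185, 60), (191, 63), (195, 67), (148, 45), (84, 9), (69, -2), (76, 1), (99, -4), (97, -2), (91, -3), (92, -2), (93, -2), (84, -1), (80, 6), (98, 26), (102, 29), (140, 46)]
1.55 -0.01 [[219.5, 181.1], [218.6, 169.3]]
1.55 0.01 [[223.1, 185.0], [222.3, 173.1]]
1.65 -0.01 [[219.2, 181.0], [217.4, 168.3]]
1.65 0.01 [[222.7, 184.4], [221.0, 171.6]]
1.75 -0.01 [[218.9, 180.9], [216.2, 167.5]]
1.75 0.01 [[222.3, 183.8], [219.7, 170.3]]
1.8 -0.01 [[218.7, 180.9], [215.6, 167.2]]
1.8 0.01 [[222.1, 183.5], [219.0, 169.7]]
```

```bash
for k in 1; do
python3 -m creep '[[0.011,0,0.032,0,0,0],[0.011,0,0.032,0,0,0],[0.011,0,0.032,0,0,0]]' | grep -E "pos|force"
python3 -m creep '[[0.018,0,0.024,0,0,0],[0.018,0,0.024,0,0,0],[0.018,0,0.024,0,0,0]]' | grep -E "pos|force"
python3 -m creep '[[0.018,0,0.024,0,0,0],[0.018,0,0.024,0,0,0],[0.018,0,0.024,0,0,0]]' | grep -E "pos|force"
done
```

```text
tcp_pos: [0.4457, 0.2991, 0.1055]
contact_force: [4.2, -4.6, -0.4]
grip_force: 71.2
tcp_pos: [0.446, 0.3018, 0.1047]
contact_force: [4.4, -4.7, -0.3]
grip_force: 71.0
tcp_pos: [0.4464, 0.3046, 0.1039]
contact_force: [3.7, -4.9, -1.2]
grip_force: 71.0
```

```bash
cat >> h.py <<'E'
import cv2
def edges(im,rows=range(164,184)):
    l=cv2.GaussianBlur(im,(0,0),.6).astype(float); d=l[:,:,2]-l[:,:,0]   # grey bar: d~0, wood: d>15
    out=[]
    for v in rows:
        g=d[v,212:232]<9; k=[i for i in range(1,20) if g[i]]
        if not k: continue
        c=max(np.split(np.array(k),np.where(np.diff(k)>1)[0]+1),key=len); a,b=c[0]+212,c[-1]+212
        f=lambda i,j:i+(9-d[v,i])/(d[v,j]-d[v,i])*(j-i)
        out.append((v,f(a,a-1),f(b,b+1)))
    return np.array(out)
E
python3 - <<'E'
from h import *
im=imaging.camera("scene")[:,:,::-1].copy(); cv2.imwrite("pics/raw12.png",im)
for n in("raw11","raw12"):
    e=edges(cv2.imread(f"pics/{n}.png")); print(n); print(e[::3].round(2).tolist())
    print("slopes L,R,mid",[np.polyfit(e[:,0],x,1).round(3).tolist() for x in(e[:,1],e[:,2],(e[:,1]+e[:,2])/2)])
E
```

```text
raw11
[[164.0, 216.83, 223.1], [167.0, 217.44, 223.7], [170.0, 217.89, 224.3], [173.0, 219.25, 224.5], [176.0, 219.74, 225.11], [179.0, 220.18, 225.36], [182.0, 220.73, 225.47]]
slopes L,R,mid [[0.225, 179.848], [0.138, 200.685], [0.182, 190.266]]
raw12
[[164.0, 215.9, 221.82], [167.0, 216.55, 222.6], [170.0, 217.14, 223.33], [173.0, 218.53, 223.73], [176.0, 219.36, 224.4], [179.0, 219.67, 225.11], [182.0, 220.65, 225.38]]
slopes L,R,mid [[0.269, 171.75], [0.203, 188.638], [0.236, 180.194]]
```

The lean grew from a slope of 0.18 to 0.24, which puts the stay at roughly 1.8. I'll feel for the stop with small pushes.

```bash
for k in 1; do
python3 -m creep '[[0.012,0,0.016,0,0,0],[0.012,0,0.016,0,0,0],[0.012,0,0.016,0,0,0]]' | grep -E "pos|contact"
python3 -m creep '[[0.012,0,0.016,0,0,0],[0.012,0,0.016,0,0,0],[0.012,0,0.016,0,0,0]]' | grep -E "pos|contact"
python3 -m creep '[[0.012,0,0.016,0,0,0],[0.012,0,0.016,0,0,0],[0.012,0,0.016,0,0,0]]' | grep -E "pos|contact"
done
python3 - <<'E'
from h import *
im=imaging.camera("scene")[:,:,::-1].copy(); e=edges(im); print(np.polyfit(e[:,0],(e[:,1]+e[:,2])/2,1))
E
```

```text
tcp_pos: [0.4467, 0.3058, 0.1034]
contact_force: [1.1, -16.4, 5.0]
tcp_pos: [0.4469, 0.3065, 0.1031]
contact_force: [-6.5, -38.2, 18.2]
tcp_pos: [0.4472, 0.3074, 0.1026]
contact_force: [-11.5, -55.2, 28.3]
[  0.238  179.6451]
```

The force rises sharply, so the stay is on its stop. I'll ease back a little, let go and retreat along the tool.

```bash
python3 -m creep '[[-0.012,0,-0.016,0,0,0],[-0.022,0,-0.03,0,0,0],[-0.022,0,-0.03,0,0,0]]' | grep -E "pos|contact"
python3 -m creep '[[0,0,0,0,0,0],[0,0,0,0,0,0],[0,0,0,0,0,0],[0,0,0,0,0,0]]' 150 | grep -E "pos|contact|open"
python3 -m creep '[[0,0,-0.2,0,0,0],[0,0,-0.4,0,0,0],[0,0,-0.6,0,0,0],[0,0,-0.9,0,0,0],[0,0,-0.9,0,0,0]]' | grep -E "pos|contact"
python3 - <<'E'
from h import *
im=imaging.camera("scene")[:,:,::-1].copy(); cv2.imwrite("pics/raw13.png",im); e=edges(im); print(e[::4].round(1).tolist(),np.polyfit(e[:,0],(e[:,1]+e[:,2])/2,1))
p=np.load("p.npy"); th=.99; H=scr(p[3],th,.27,.022,p[5]); print(H)
plan([([-.12,.05,.33],20,2),(H+[-.005,0,.09],0,2),(H,0,1)],p,.05)
E
```

```text
tcp_pos: [0.4467, 0.3061, 0.1033]
contact_force: [3.0, -15.2, 3.1]
tcp_pos: [0.4459, 0.3079, 0.1038]
contact_force: [0.3, 0.6, 0.1]
opening: 0.0351
tcp_pos: [0.4394, 0.25, 0.174]
contact_force: [0.9, 0.2, -0.9]
[[164.0, 215.7, 222.0], [168.0, 216.6, 223.1], [172.0, 217.5, 223.9], [176.0, 219.3, 224.5], [180.0, 220.2, 224.8]] [  0.2289 181.3666]
[ 0.0079 -0.0045  0.2768]
now press tcp [0.0036 0.1129 0.173 ] grasp [-0.0285  0.113   0.2114]
[-0.055, 0.316, -0.763] [0.001, -0.222, -0.001]
[-0.186, 0.315, -0.742] [0.001, -0.222, -0.001]
--
[0.555, 0.273, 0.022] [-0.0, -0.222, 0.0]
[0.55, 0.273, -0.074] [-0.0, -0.222, -0.0]
--
[0.05, 0.0, 0.9] [0.0, 0.0, 0.0]
--
```

The stay is left just off its stop, at about 1.785. Back to the handle.

```bash
python3 -m creep '[[-0.03,0.16,-0.38,0,-0.11,0],[-0.055,0.316,-0.763,0,-0.222,0],[-0.055,0.316,-0.763,0,-0.222,0]]' 0 | grep -E "pos|contact"
python3 -m creep '[[-0.09,0.16,-0.37,0,-0.11,0],[-0.186,0.315,-0.742,0,-0.222,0],[-0.186,0.315,-0.742,0,-0.222,0]]' | grep -E "pos|contact"
python3 -m creep '[[0.28,0.14,0.01,0,-0.11,0],[0.555,0.273,0.022,0,-0.222,0],[0.555,0.273,0.022,0,-0.222,0]]' | grep -E "pos|contact"
python3 -m creep '[[0.28,0.14,-0.03,0,-0.11,0],[0.55,0.273,-0.074,0,-0.222,0],[0.55,0.273,-0.074,0,-0.222,0],[0.55,0.273,-0.074,0,-0.222,0]]' | grep -E "pos|contact|rot"
python3 - <<'E'
from h import *
p=np.load("p.npy"); o=monitor.get_obs(); print(o["clock"]); H=inv(p,[.555,.2398,.2262])+[0,0,.05]; plan([(H+[0,0,.08],0,1),(H,0,1)],p,.05)
E
```

```text
tcp_pos: [0.4647, 0.1938, 0.2292]
contact_force: [-0.9, 0.8, -0.2]
tcp_pos: [0.4883, 0.1375, 0.2831]
contact_force: [-0.5, 0.8, -0.3]
tcp_pos: [0.5207, 0.1891, 0.2975]
contact_force: [0.3, 0.2, -0.6]
tcp_pos: [0.5541, 0.2345, 0.3145]
tool_rot: [[0.128, 0.992, -0.004], [0.992, -0.128, 0.001], [0.0, -0.004, -1.0]]
contact_force: [0.6, 0.2, 0.2]
24.225
now press tcp [ 0.0026 -0.0034  0.3145] grasp [ 0.0025 -0.0036  0.3645]
[0.054, 0.002, 0.083] [-0.005, -0.001, -0.0]
--
[0.0, 0.0, 0.8] [0.0, 0.0, 0.0]
--
```

```bash
python3 -m creep '[[0.05,0,0.3,0,0,0],[0.05,0,0.6,0,0,0],[0.05,0,0.8,0,0,0],[0.05,0,0.88,0,0,0],[0.05,0,0.88,0,0,0]]' | grep -E "pos|contact"
python3 -m creep '[[0,0,0,0,0,0],[0,0,0,0,0,0],[0,0,0,0,0,0],[0,0,0,0,0,0],[0,0,0,0,0,0]]' 255 | grep -E "pos|force|open"
python3 - <<'E'
from h import *
p=np.load("p.npy"); P0=scr(p[3],.99,.27,.022,0)
for th in(.95,.9,.85,.8,.75,.7,.66,.63,.62,.6): print(th,((scr(p[3],th,.27,.022,0)-P0)*10).round(3)[[0,2]])
E
```

```text
tcp_pos: [0.5555, 0.239, 0.2283]
contact_force: [0.6, 0.2, 0.7]
tcp_pos: [0.5549, 0.2396, 0.2289]
contact_force: [-6.7, -1.6, 6.3]
opening: 0.0223
grip_force: 59.2
0.95 [-0.094 -0.054]
0.9 [-0.208 -0.126]
0.85 [-0.319 -0.204]
0.8 [-0.426 -0.288]
0.75 [-0.528 -0.377]
0.7 [-0.626 -0.47 ]
0.66 [-0.701 -0.549]
0.63 [-0.755 -0.61 ]
0.62 [-0.772 -0.63 ]
0.6 [-0.807 -0.672]
```

```bash
python3 -m creep '[[-0.094,0,0.054,0,0,0],[-0.208,0,0.126,0,0,0],[-0.319,0,0.204,0,0,0],[-0.426,0,0.288,0,0,0],[-0.426,0,0.288,0,0,0]]' | grep -E "clock|pos|force|open"
python3 -m creep '[[-0.05,0,0.044,0,0,0],[-0.102,0,0.089,0,0,0],[-0.102,0,0.089,0,0,0]]' | grep -E "pos|force|open"
python3 - <<'E'
from h import *
im=imaging.camera("scene")[:,:,::-1].copy(); cv2.imwrite("pics/raw14.png",im); e=edges(im); print(np.polyfit(e[:,0],(e[:,1]+e[:,2])/2,1))
E
```

```text
clock: 26.1
tcp_pos: [0.5491, 0.1964, 0.1989]
contact_force: [-4.0, -5.2, -3.2]
opening: 0.0223
grip_force: 59.0
tcp_pos: [0.5479, 0.1869, 0.1904]
contact_force: [-4.9, -3.3, 0.8]
opening: 0.0221
grip_force: 59.2
[  0.2453 178.5349]
```

```bash
python3 -m creep '[[-0.05,0,0.046,0,0,0],[-0.098,0,0.093,0,0,0],[-0.098,0,0.093,0,0,0]]' | grep -E "pos|force"
python3 -m creep '[[-0.037,0,0.039,0,0,0],[-0.075,0,0.079,0,0,0],[-0.075,0,0.079,0,0,0]]' | grep -E "pos|force"
python3 - <<'E'
from h import *
im=imaging.camera("scene")[:,:,::-1].copy(); cv2.imwrite("pics/raw15.png",im); e=edges(im); print(np.polyfit(e[:,0],(e[:,1]+e[:,2])/2,1))
e=edges(cv2.imread("pics/raw14.png"),range(170,184)); print(np.polyfit(e[:,0],(e[:,1]+e[:,2])/2,1))
e=edges(im,range(170,184)); print(np.polyfit(e[:,0],(e[:,1]+e[:,2])/2,1))
E
```

```text
tcp_pos: [0.5466, 0.1774, 0.181]
contact_force: [-5.6, -0.7, -0.1]
grip_force: 59.1
tcp_pos: [0.5456, 0.1701, 0.1732]
contact_force: [-6.0, -0.9, -0.9]
grip_force: 59.0
[  0.1868 189.3975]
[  0.2507 177.5881]
[  0.1951 187.9054]
```

The lean dropped from 0.245 to 0.187, about 1.71, so the pin is in the slot and drawing the stay forward. I'll continue until it seats.

```bash
python3 -m creep '[[-0.027,0,0.03,0,0,0],[-0.054,0,0.061,0,0,0],[-0.054,0,0.061,0,0,0]]' | grep -E "pos|force"
python3 -m creep '[[-0.018,0,0.02,0,0,0],[-0.018,0,0.02,0,0,0]]' | grep -E "pos|force"
python3 -m creep '[[-0.018,0,0.02,0,0,0],[-0.018,0,0.02,0,0,0]]' | grep -E "pos|force"
python3 - <<'E'
from h import *
im=imaging.camera("scene")[:,:,::-1].copy(); cv2.imwrite("pics/raw16.png",im); e=edges(im); print(np.polyfit(e[:,0],(e[:,1]+e[:,2])/2,1))
p=np.load("p.npy"); o=monitor.get_obs(); print(o["clock"])
g=inv(p,np.array(o["tcp_pos"])-np.array(o["tool_rot"])[:,2]*.05); print(g, "ang",np.arctan2(g[2]-.039,p[3]-g[0])-np.arctan2(.022,.27))
E
```

```text
tcp_pos: [0.5449, 0.1648, 0.1672]
contact_force: [-5.7, -0.2, -0.2]
grip_force: 59.0
tcp_pos: [0.5448, 0.1635, 0.1656]
contact_force: [-6.9, 2.1, 2.7]
grip_force: 59.4
tcp_pos: [0.5449, 0.163, 0.1649]
contact_force: [-10.2, 8.5, 13.3]
grip_force: 60.6
[  0.1772 191.3396]
28.25
[-0.0697 -0.0035  0.2149] ang 0.6220108757895535
```

The screen bottoms out firmly at 0.622 rad, so the pin is seated. I'll open, retreat straight up and clear the area for a check.

```bash
python3 -m creep '[[0,0,0,0,0,0],[0,0,0,0,0,0],[0,0,0,0,0,0],[0,0,0,0,0,0],[0,0,0,0,0,0]]' 0 | grep -E "pos|force|open"
python3 -m creep '[[0,0,-0.25,0,0,0],[0,0,-0.5,0,0,0],[0,0,-0.95,0,0,0],[0,0,-0.95,0,0,0]]' | grep -E "pos|contact"
python3 -m creep '[[0,0.5,-0.3,0,0,0],[0,1,-0.6,0,0,0],[0,1,-0.6,0,0,0]]' | grep -E "pos|contact"
python3 -m creep '[[-0.5,0.3,0,0,0,0],[-1,0.5,0,0,0,0],[-1,0.5,0,0,0,0],[-1,0.5,0,0,0,0]]' | grep -E "clock|pos|contact"
python3 - <<'E'
from h import *
p=np.load("p.npy"); im=imaging.camera("scene")[:,:,::-1].copy(); cv2.imwrite("pics/fin.png",im); e=edges(im); print(np.polyfit(e[:,0],(e[:,1]+e[:,2])/2,1))
t=imaging.camera("top")[:,:,::-1].copy(); cv2.imwrite("pics/fint.png",t)
b=cv2.resize(im[110:225,175:315],None,fx=5,fy=5,interpolation=cv2.INTER_CUBIC)
def mk(P,c): cv2.drawMarker(b,tuple(int(v) for v in (proj("scene",P)[0]-[175,110])*5),c,cv2.MARKER_CROSS,10,1)
mk(W(p,scr(p[3],.62,.19,.026,p[5]+.116)),(255,255,0)); mk(W(p,scr(p[3],.62,.27,.022,p[5])),(255,255,0))
cv2.imwrite("pics/final.png",b)
# bystanders: compare regions with the first pictures
for n,now in(("scene",im),("top",t)):
    o=cv2.imread(f"pics/{n}0.png"); d=cv2.absdiff(now,o).max(2)
    R={"scene":dict(tape=(185,120,228,155),marker=(192,188,220,225),squeegee=(268,196,338,242),jar_o=(348,205,385,248),jar_k=(372,245,410,288),tub=(260,260,320,320),brush=(335,292,392,355)),"top":dict(tape=(160,135,195,170),marker=(200,203,236,226),squeegee=(266,166,312,218))}[n]
    print(n,{k:round(float((d[y0:y1,x0:x1]>50).mean()),3) for k,(x0,y0,x1,y1) in R.items()})
E
```

```text
tcp_pos: [0.5456, 0.1611, 0.1634]
contact_force: [-0.0, 0.6, -0.6]
opening: 0.0855
grip_force: 0.0
tcp_pos: [0.547, 0.1615, 0.2618]
contact_force: [-0.4, 0.4, 0.1]
tcp_pos: [0.6474, 0.1476, 0.3186]
contact_force: [-0.2, -0.1, -0.6]
clock: 30.25
tcp_pos: [0.6806, 0.0432, 0.3174]
contact_force: [0.1, -0.6, 0.8]
[  0.1724 192.1616]
scene {'tape': 0.026, 'marker': 0.245, 'squeegee': 0.366, 'jar_o': 0.0, 'jar_k': 0.0, 'tub': 0.034, 'brush': 0.0}
top {'tape': 0.0, 'marker': 0.835, 'squeegee': 0.618}
```

```bash
ls pics
```

```text
c1.png
c2.png
fin.png
final.png
fint.png
m.png
pair1.png
pair2.png
raw11.png
raw12.png
raw13.png
raw14.png
raw15.png
raw16.png
s3.png
s4.png
s5.png
scene0.png
top0.png
v10.png
v9.png
```

The picture allowance is used up, so I'll check the rest by numbers: the handle's position against the propped model, and the bystanders by template.

Run:
```python
from h import *
p=np.load("p.npy"); im=cv2.imread("pics/fin.png"); o=cv2.imread("pics/scene0.png"); t0=cv2.imread("pics/top0.png"); t=cv2.imread("pics/fint.png")
for th in(.58,.62,.66): print(th,"handle ends",[proj("scene",W(p,scr(p[3],th,a,.022,p[5])))[0].round(1).tolist() for a in(.2385,.3015)])
l=im.astype(int); m=((l[:,:,2]>l[:,:,0]*1.25)&(l[:,:,2]>l[:,:,1]*1.2)&(l[:,:,2]<140)).astype(np.uint8); m[:, :220]=0; m[:,300:]=0; m[:90]=0; m[200:]=0
n,lab,st,ce=cv2.connectedComponentsWithStats(m); print([(st[i].tolist(),ce[i].round(1).tolist()) for i in range(1,n) if st[i,4]>20])
def tm(a,b,r,pad=10):
    x0,y0,x1,y1=r; q=cv2.matchTemplate(b[y0-pad:y1+pad,x0-pad:x1+pad],a[y0:y1,x0:x1],cv2.TM_CCOEFF_NORMED); _,v,_,k=cv2.minMaxLoc(q); return round(v,2),k[0]-pad,k[1]-pad
for k,r in dict(marker=(192,188,220,225),squeegee=(268,196,338,242),tape=(185,120,228,155),tub=(260,260,320,320)).items(): print(k,tm(o,im,r))
for v in range(140,160,1): print(v,im[v,205:235].mean(1).astype(int).tolist())
```

```text
0.58 handle ends [[261.1, 142.2], [272.7, 142.2]]
0.62 handle ends [[259.9, 139.1], [271.1, 138.1]]
0.66 handle ends [[258.6, 136.0], [269.5, 134.0]]
[([291, 90, 9, 25, 128], [295.5, 100.2]), ([295, 134, 5, 23, 71], [297.0, 145.1]), ([259, 136, 15, 7, 66], [267.0, 139.1])]
marker (0.68, 0, 0)
squeegee (0.74, 0, 0)
tape (0.96, 0, 0)
tub (0.92, 0, 0)
140 [216, 219, 217, 214, 217, 220, 220, 223, 224, 216, 191, 142, 86, 77, 85, 86, 83, 91, 118, 222, 234, 228, 227, 228, 227, 228, 227, 227, 228, 228]
141 [219, 220, 219, 219, 221, 224, 206, 205, 194, 143, 87, 76, 84, 87, 88, 87, 84, 86, 122, 196, 229, 229, 227, 226, 227, 228, 228, 227, 228, 230]
142 [215, 210, 204, 204, 202, 190, 147, 115, 86, 72, 82, 88, 89, 89, 89, 89, 85, 85, 124, 124, 213, 232, 228, 226, 226, 228, 229, 231, 218, 220]
143 [151, 133, 116, 117, 105, 82, 76, 82, 81, 87, 89, 90, 90, 89, 89, 88, 85, 80, 122, 172, 225, 232, 229, 229, 230, 230, 230, 232, 193, 180]
144 [83, 86, 83, 84, 85, 85, 91, 91, 90, 91, 90, 89, 91, 89, 88, 87, 84, 87, 118, 224, 237, 230, 230, 225, 226, 228, 226, 219, 209, 152]
145 [93, 94, 92, 92, 89, 90, 
[... 1431 characters left out ...]
, 204, 168, 154, 142, 139, 113, 117, 156, 202, 227, 203, 129, 86, 89, 85, 85, 87, 77, 154, 174, 180, 183, 180, 180, 180, 178, 183]
156 [184, 126, 160, 181, 179, 181, 184, 189, 156, 97, 122, 166, 174, 126, 91, 100, 96, 87, 88, 89, 86, 130, 151, 175, 183, 182, 182, 183, 175, 172]
157 [195, 178, 173, 174, 174, 174, 176, 179, 159, 108, 74, 139, 127, 81, 93, 106, 94, 89, 91, 86, 86, 91, 147, 172, 176, 182, 178, 177, 161, 164]
158 [127, 135, 138, 139, 139, 137, 139, 140, 145, 113, 84, 102, 94, 80, 103, 108, 98, 94, 92, 83, 85, 84, 135, 135, 133, 140, 134, 129, 124, 160]
159 [85, 80, 82, 84, 86, 86, 86, 85, 87, 89, 90, 88, 83, 80, 91, 98, 105, 98, 94, 85, 85, 87, 102, 134, 108, 79, 83, 83, 77, 121]
```

The handle is at the predicted propped position: (267,139), against (265.5,138.6) expected for 0.62 rad. The pin head is at the notch, about (217,153). No shift shows for the four bystanders template-matched, the jars' and brush's image regions are unchanged, and the robot is clear. Handing in.

```bash
python3 -c "
from bench import ticket
print(ticket.close_job())"
```

```text
the job is handed in; nothing more can be done
None
```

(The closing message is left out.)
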